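Present a relay module to the inspection camera

TASK

A closed tin stands in the way in front of the half-withdrawn relay module: set it squarely on top of the column of two like tins and let go of it. Then draw that module out of the rack and present it to the inspection camera: hold it upright in the air, level with the lens and centred on it, its brass contact end squarely facing the lens and 10 cm from it, and finish while still holding it there. Leave everything else on the bench as it is.

Things in the scene. Friction and masses are not known exactly. Their poses are not given: they have to be found in the camera images.
- tin: the tin to be moved, lying alone on the bench just in front of the half-withdrawn module: closed flat sheet-metal tin, 84 (its x) x 56 (its y) x 45 high; plain vertical sides, flat top; origin at the centre of its underside, z up. 0.14 to 0.28 kg
- column_lower: bottom tin of the column, on the bench: closed flat sheet-metal tin, 84 (its x) x 56 (its y) x 45 high; plain vertical sides, flat top; origin at the centre of its underside, z up
- column_upper: top tin of the column of two; the third goes on this one, long sides over long sides: closed flat sheet-metal tin, 84 (its x) x 56 (its y) x 45 high; plain vertical sides, flat top; origin at the centre of its underside, z up, so its top is 45 above its origin
- module: half-withdrawn relay module: black box 36 wide (y), 75 high (z), 0.18 to 0.29 kg, evenly filled. Origin: centre of underside. Front (-x): aluminium plate 42 wide at x -50 to -46, grey pull lug to x = -62. +x: contact end, brass blades to x = +50. Stands in a rack slot, pulled out to its -x by 55 to 70; the part at x < 0 is clear of the guide walls. Slides freely out along -x; out of the slot after 50 more
- module_contacts (a point): centre of the module's contact end face: x = +50, y = 0, z = 37.5 in the module's frame
- rack: fixed grey rack, four upright slots every 46 along y, open on top and in front, 206 wide (y), 100 high. Origin on the bench, mid slots; front faces its -x, roughly to the robot's right. Slot floor 10 (12 under the half-withdrawn module), reaching forward as a sill to x = -90; guide walls 70 to 95 high, x = -45 to +55, 3 clear each side of a module. Modules' x is parallel to its x
- camera: fixed inspection camera: white housing on a post and a base plate, black lens barrel 46 across, its axis level at 180 above the bench. Origin on the bench straight below the lens glass; the lens looks along the camera's own -x
- lens (a point): centre of the front glass of the lens, 180 above the bench
- view_point (a point): point in the air on the lens axis, 100 in front of the lens: where the centre of the module's contact end must be held (module's x along the camera's x, contacts towards the lens)
- seated_1: another relay module like it, fully home in another slot of the rack; origin as for the half-withdrawn one. A bystander
- seated_2: another relay module like it, fully home in another slot of the rack; origin as for the half-withdrawn one. A bystander
- seated_3: another relay module like it, fully home in another slot of the rack; origin as for the half-withdrawn one. A bystander
- spanner: steel open spanner, about 170 long, lying on the bench. A bystander
- fuse: white ceramic fuse link with steel caps, 68 long, 22 across, lying on the bench; origin under its centre. A bystander
- nut_1: small round knurled brass thumb nut, 22 across, 12 high, standing on the bench; origin at the centre of its underside. A bystander
- nut_2: small round knurled brass thumb nut, 22 across, 12 high, standing on the bench; origin at the centre of its underside. A bystander
Things that resemble listed ones, but are neither listed nor needed, are in the scene too. What is shaped like the column_lower but blue or purple is not meant.

How it is judged (in metres and radians):
On the way, in this order (a step that is already met when the one before it is completed fails the run):
1. the tin rests squarely on the column, let go (horizontal distance between tin and column_upper below 0.01 m and angle between the x axis of tin and the x axis of column_upper, either way round below 0.17 rad and z of tin in the frame of column_upper between 0.042 and 0.049 m and angle between tin's own z axis and vertical below 0.06 rad and contact force between tin and the fingers below 0.1 N and linear speed of tin below 0.02 m/s and z of column_upper in the frame of column_lower above 0.042 m), for 0.2 s.
2. the module is out of its slot and held off the bench (x of module_contacts in the frame of rack below -0.05 m and height (world z) of module above 0.03 m and contact force between module and the fingers above 1 N), for 0.1 s.
At the end, for the whole second after the job is handed in: Module held in the gripper alone, at rest, contact end within 20 mm of the view point and towards the lens, length within 0.17 rad of the lens axis, upright within 0.15 rad; tin released and resting on the column, centres within 10 mm, sides within 0.17 rad, column and bystanders in place (all of step 1 and distance between module_contacts and view_point below 0.02 m and angle between the x axis of module and the x axis of camera, either way round below 0.17 rad and x of module in the frame of camera below -0.115 m and angle between module's own z axis and vertical below 0.15 rad and height (world z) of module above 0.11 m and contact force between module and the fingers above 1 N and contact force between module and camera below 0.1 N and contact force between module and tin below 0.1 N and linear speed of module below 0.03 m/s and angular speed of module below 0.2 rad/s); the arm keeps its last pose, push and grip.
It fails at once if a bystander or the column is displaced by more than 30 mm (distance of any of spanner, fuse, nut_1, nut_2, column_lower, column_upper from where it was at the start of the episode above 0.03 m).
It fails at once if a seated module is displaced by more than 20 mm (distance of any of seated_1, seated_2, seated_3 from where it was at the start of the episode above 0.02 m).
It also fails if it takes over 54 s, if anything falls off the work surface, if the arm or the gripper's body presses on something with over 40 N, if the wrist force passes 120 N, or if a joint passes its speed limit or range.

ROBOT

A 6-joint arm with a two-finger parallel gripper is mounted at the origin on the work surface. World frame = base frame: x ahead of the robot, y to its left, z up, the work surface at z = 0. Lengths are in m, angles in degrees, forces in N, time in s.
With the tool pointing down it reaches from about 0.35 to 0.975 m from the base axis. Payload 17.4 kg.
Tool frame: the origin (TCP) lies at the very end of the fingers, on their centre line; the grasp point (between the pads) lies 19 mm behind it; z points along the fingers, y is the direction in which the jaws open and shut (so a half turn about z gives the same grasp; the last joint's range is limited). The gripper opens to 85 mm and grips with 20 to 120 N. Pads are 22 mm wide; open, the fingers measure 114 mm over their backs; the gripper's body (76 mm by 85 mm) begins 54 mm behind the grasp point. The pads swing forward as they close: fully open they stand 13 mm farther back than shut.
Start: joints at [63.724, 6.646, 82.598, -0, 90.757, -2.166], TCP at [0.276, 0.616, 0.231] pointing down, gripper open.
Joint ranges: [-162.19, 162.19], [-47.58, 125.68], [4.15, 143.07], [-65.23, 245.23], [0.69, 171.88], [-170.13, 170.13]. Speed limits (degrees/s): [108.29, 108.29, 127.2, 180, 180, 180].

INTERFACE

Orientations are given as [roll, pitch, yaw] about the fixed x, y, z axes, in that order (R = Rz(yaw) Ry(pitch) Rx(roll)).
In Python, from cell import env gives the robot as it stands. Calls block until the motion is done:
- env.reach(position, orientation): joint-space move of the TCP to a pose.
- env.line_to(position, attitude=None, max_speed=0.15): straight line of the TCP; attitude=None keeps the orientation; max_speed is the mean speed in m/s.
- env.move_j(angles): joint-space move.
- env.release() and env.close(force=None): open the fingers fully, or close them until they stop; force is the grip in N (None keeps the last).
- env.hold(seconds).
- env.ik(position, orientation): joint angles nearest the present ones, or None.
- env.state(): the state.
- env.camera(name): name is "scene" or "top" or "wrist"; returns the picture (384x512x3 uint8, red, green, blue); there is no depth.
- env.camera_params(name): a dict with "camera_matrix" (3x3 intrinsics, pixels), "world_from_camera" (4x4, takes a point from camera to world coordinates); the wrist camera has in their place "hand_eye" (4x4, takes a point from camera to tool coordinates, whose origin is the TCP and whose axes are the flange's). Camera axes: x right, y down, z forward; pixel columns grow to the right and rows downward; lengths in m; the calibration is good to about 2 mm. A picture is of the moment at which its call begins: read the wrist's pose just before it. camera_params takes no time and is no camera call.
A pose or a line that the arm cannot do raises env.MotionError and nothing moves.
- env.finish_job(): hands the job in, once; it reports no verdict.
The state is a dict: "clock": time; "joint_positions": joint angles; "joint_vel": joint speeds; "tau": joint torques, N m; "eef_pos": TCP position; "orientation": TCP orientation; "wrist_force": force on the tool from outside, world axes, zero at the start; "ft_torque": the same for the moment, N m; "grip_width": opening from 0.0 (shut) to 1.0 (fully open).
Only numpy, scipy, OpenCV 4.12 (cv2) and the standard library are available. Lean on these libraries where they do the work, as an engineer would, in place of code of your own. Each camera call takes 0.05 s, during which the arm holds its last target.

## Working session

There is one attempt and no reset: what is moved stays moved. The work goes in short steps, each a Python script; the robot and the scene stay as the last script left them, time stands still between calls to the robot, and variables do not carry over. Pictures are saved under pics/ and viewed, and the job is handed in when it is done.

```bash
ls; mkdir -p pics; python3 - <<'E'
from cell import env
import cv2
print(env.state())
for n in ("scene","top","wrist"):
    cv2.imwrite(f"pics/{n}0.png",env.camera(n)[:,:,::-1])
    print(n,env.camera_params(n))
E
```

```text
pics
{'clock': 0.0, 'joint_positions': array([ 6.37217765e+01,  6.67365242e+00,  8.26355907e+01,  1.14732925e-04,
        9.07561863e+01, -2.16556740e+00]), 'joint_vel': array([0.05884317, 0.03728864, 0.08049789, 0.01371764, 0.07650237,
       0.08962608]), 'tau': array([-2.24328192e-03, -7.31984782e+01, -6.32498503e+01, -2.47516291e-04,
        6.26017063e-03, -1.03691202e-04]), 'eef_pos': array([0.27568076, 0.6159302 , 0.23056941]), 'orientation': array([-1.79934622e+02, -2.58704306e-03,  1.55887344e+02]), 'wrist_force': array([-1.04049013, -0.01245544,  0.0024835 ]), 'ft_torque': array([ 0.02693286, -0.00308795, -0.01566288]), 'grip_width': 1.001211719265011}
scene {'camera_matrix': array([[491.85177367,   0.        , 256.11888171],
       [  0.        , 491.85177367, 190.9688758 ],
       [  0.        ,   0.        ,   1.        ]]), 'world_from_camera': array([[ 0.86483691,  0.38235234, -0.3253672 ,  0.9895548 ],
       [ 0.50180342, -0.63788454,  0.58420599, -0.84716526],
       [ 0.01582582, -0.66851328, -0.7435318 ,  1.20612239],
       [ 0.        ,  0.        ,  0.        ,
[... 293 characters left out ...]
62,  0.02459044,  0.01420938, -0.02114198],
       [-0.01869598, -0.19312759, -0.98099551,  1.20622061],
       [ 0.        ,  0.        ,  0.        ,  1.        ]])}
wrist {'camera_matrix': array([[330.61095518,   0.        , 257.8154378 ],
       [  0.        , 330.61095518, 196.26042065],
       [  0.        ,   0.        ,   1.        ]]), 'hand_eye': array([[ 6.31364578e-04, -9.44649138e-01, -3.28081709e-01,
         8.51062808e-02],
       [ 9.99999482e-01,  3.34285508e-04,  9.61899810e-04,
        -1.39337338e-03],
       [-7.98984865e-04, -3.28082147e-01,  9.44648859e-01,
        -1.41973527e-01],
       [ 0.00000000e+00,  0.00000000e+00,  0.00000000e+00,
         1.00000000e+00]])}
```

View pics/scene0.png

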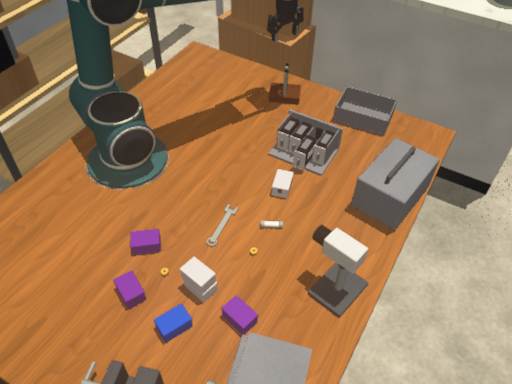

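View pics/top0.png

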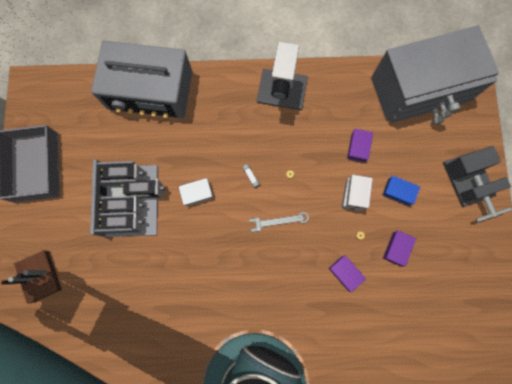

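View pics/wrist0.png

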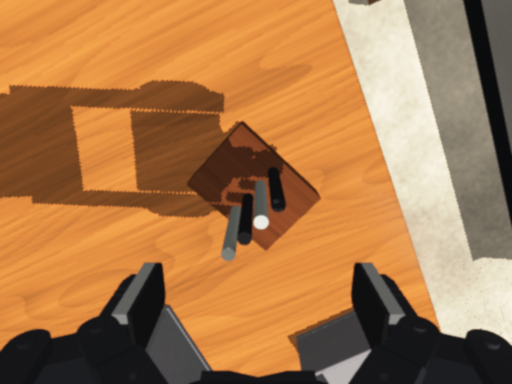

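```bash
cat > h.py <<'E'
from cell import env
import numpy as np, cv2
def ray(cam,uv,T=None):
    p=env.camera_params(cam); K=p["camera_matrix"]; M=p["world_from_camera"] if T is None else T
    uv=np.atleast_2d(np.array(uv,float))
    d=np.c_[(uv[:,0]-K[0,2])/K[0,0],(uv[:,1]-K[1,2])/K[1,1],np.ones(len(uv))]@M[:3,:3].T
    return M[:3,3],d
def onz(cam,uv,z,T=None):
    o,d=ray(cam,uv,T); s=(z-o[2])/d[:,2]; return o+d*s[:,None]
def proj(cam,P,T=None):
    p=env.camera_params(cam); K=p["camera_matrix"]; M=p["world_from_camera"] if T is None else T
    q=(np.atleast_2d(P)-M[:3,3])@M[:3,:3]; return q[:,:2]/q[:,2:]*[K[0,0],K[1,1]]+[K[0,2],K[1,2]]
def wristT(st):
    from scipy.spatial.transform import Rotation as R
    T=np.eye(4);T[:3,:3]=R.from_euler('xyz',st["orientation"],degrees=True).as_matrix();T[:3,3]=st["eef_pos"]
    return T@env.camera_params("wrist")["hand_eye"]
def snap(name,n):
    st=env.state(); im=env.camera(name); cv2.imwrite(f"pics/{n}.png",im[:,:,::-1]); return st,im
E
python3 - <<'E'
import cv2
t=cv2.imread('pics/top0.png');s=cv2.imread('pics/scene0.png')
c=lambda im,x,y,w,h,k:cv2.resize(im[y:y+h,x:x+w],None,fx=k,fy=k,interpolation=cv2.INTER_CUBIC)
cv2.imwrite('pics/t_rack.png',c(t,80,145,145,105,5))
cv2.imwrite('pics/t_cam.png',c(t,240,30,150,110,5))
cv2.imwrite('pics/s_rack.png',c(s,255,100,110,110,5))
cv2.imwrite('pics/s_cam.png',c(s,290,210,100,110,5))
cv2.imwrite('pics/t_col.png',c(t,320,160,110,70,6))
E
```

```text
(no output)
```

View pics/t_rack.png

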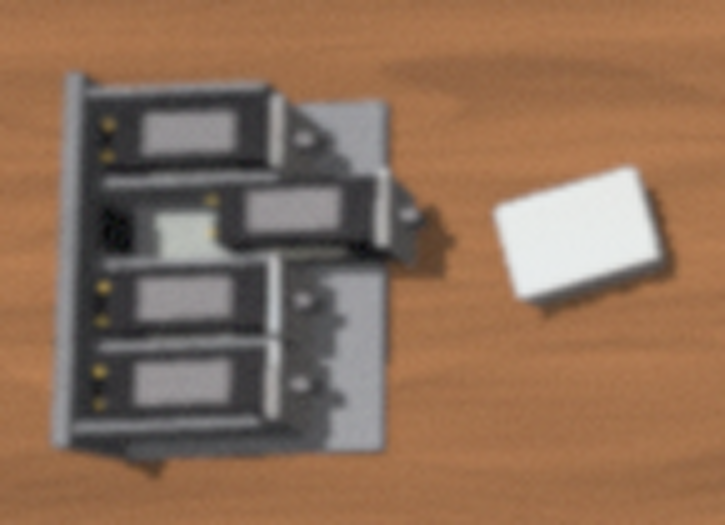

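View pics/t_cam.png

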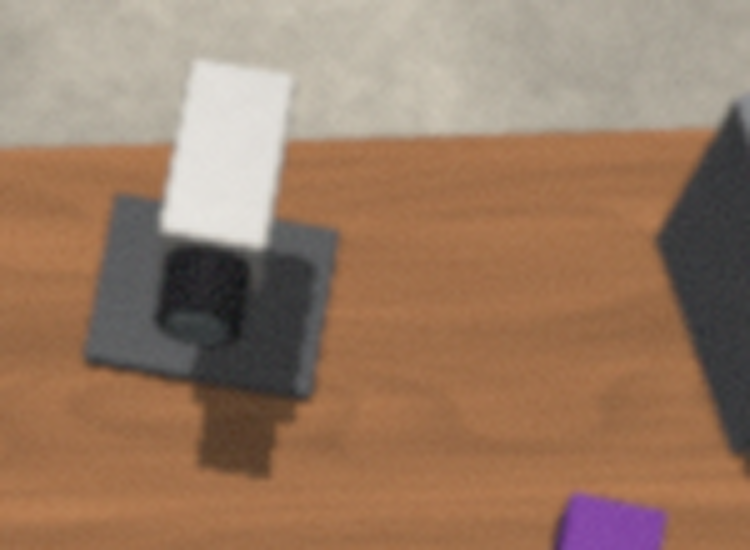

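View pics/s_cam.png

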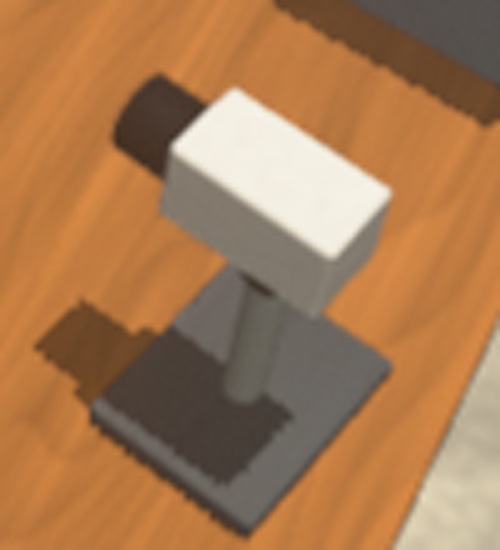

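View pics/t_col.png

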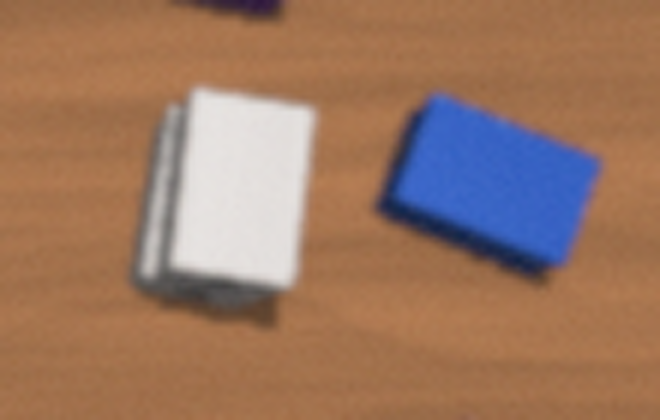

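View pics/s_rack.png

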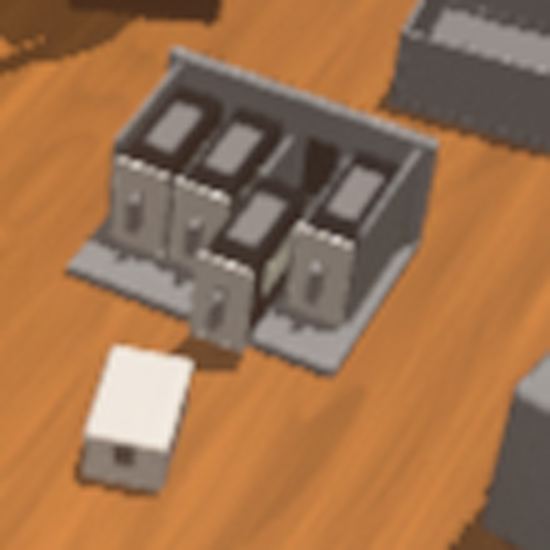

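```bash
python3 - <<'E'
from h import *
t=cv2.imread('pics/top0.png');s=cv2.imread('pics/scene0.png')
for cam,im,rois in (("top",t,((175,170,45,40,.045,'tin'),(335,168,45,48,.09,'col'),(268,38,40,46,.2,'cam'))),("scene",s,((262,165,38,38,.045,'tin'),(170,250,50,55,.09,'col'),(315,222,60,50,.2,'cam')))):
    for x,y,w,h,z,n in rois:
        g=cv2.resize(im[y:y+h,x:x+w],None,fx=8,fy=8,interpolation=cv2.INTER_CUBIC)
        hsv=cv2.cvtColor(g,cv2.COLOR_BGR2HSV)
        th=205 if cam=="top" else 225
        m=((hsv[...,1]<40)&(hsv[...,2]>(th-10 if n=='col' and cam=='top' else th))).astype(np.uint8)
        m=cv2.morphologyEx(m,cv2.MORPH_OPEN,np.ones((9,9)))
        cs,_=cv2.findContours(m,0,1); c=max(cs,key=cv2.contourArea)
        uv=(c[:,0]+.5)/8-.5+[x,y]
        P=onz(cam,uv,z)
        r=cv2.minAreaRect((P[:,:2]*1000).astype(np.float32)); print(cam,n,np.round(r[0],1),np.round(r[1],1),round(r[2],1), np.round(cv2.boxPoints(r)).tolist(),len(cs))
def T(p): return (np.array(p)+.5)/5-.5
print('base plate corners top', onz('top',T([[115,197],[338,232],[310,398],[88,362]])+[240,30],.012)[:,:2].round(3).tolist())
print('glass', onz('top',T([[195,328]])+[240,30],.18))
print('housing', onz('top',T([[193,60],[292,73],[266,248],[162,236]])+[240,30],.21)[:,:2].round(3).tolist())
# module: plate top ends and box far end, z = .087
o=[80,145]
print('plate top', onz('top',T([[385,170],[380,247]])+o,.087)[:,:2].round(4).tolist())
print('label', onz('top',T([[248,188],[340,188],[340,232],[247,232]])+o,.087)[:,:2].round(4).tolist())
print('rack sill', onz('top',T([[385,100],[383,450]])+o,.01)[:,:2].round(4).tolist())
print('rack back', onz('top',T([[75,75],[60,445]])+o,.1)[:,:2].round(4).tolist())
E
```

```text
top tin [528.8 157.6] [53.2 81.5] 15.7 [[492.0, 190.0], [514.0, 111.0], [565.0, 126.0], [543.0, 204.0]] 1
top col [ 510.2 -296. ] [54.1 81.9] 79.1 [[465.0, -315.0], [545.0, -330.0], [555.0, -277.0], [475.0, -262.0]] 1
top cam [839.9 -99.5] [52.6 97.4] 78.3 [[787.0, -115.0], [882.0, -135.0], [893.0, -84.0], [798.0, -64.0]] 1
scene tin [528.4 155.3] [52.4 79.8] 15.3 [[493.0, 187.0], [514.0, 110.0], [564.0, 124.0], [543.0, 201.0]] 1
scene col [ 509.3 -297. ] [52.4 80.8] 79.0 [[465.0, -315.0], [544.0, -330.0], [554.0, -279.0], [475.0, -264.0]] 1
scene cam [832.3 -94.5] [52.5 97.4] 78.2 [[779.0, -110.0], [875.0, -130.0], [885.0, -79.0], [790.0, -59.0]] 1
base plate corners top [[0.91, -0.044], [0.882, -0.18], [0.776, -0.158], [0.803, -0.025]]
glass [[ 0.75085896 -0.08076035  0.18      ]]
housing [[0.886, -0.083], [0.877, -0.134], [0.78, -0.116], [0.788, -0.064]]
plate top [[0.5576, 0.2555], [0.5149, 0.2573]]
label [[0.5495, 0.3306], [0.5482, 0.28], [0.5237, 0.2794], [0.525, 0.3303]]
rack sill [[0.6168, 0.2755], [0.4112, 0.272]]
rack back [[0.6123, 0.424], [0.4103, 0.4216]]
```

```bash
python3 - <<'E'
from h import *
env.reach([0.53,0.21,0.22],[180,0,90])
st,_=snap("wrist","w1"); np.save("w1T.npy",wristT(st)); print(st["clock"],st["eef_pos"],st["orientation"],st["joint_positions"].round(1))
E
```

```text
1.9 [0.52985526 0.21077559 0.22003915] [-1.79999630e+02 -1.13800561e-02  9.00836174e+01] [19.1 -6.3 96.6  0.  89.7 19. ]
```

View pics/w1.png

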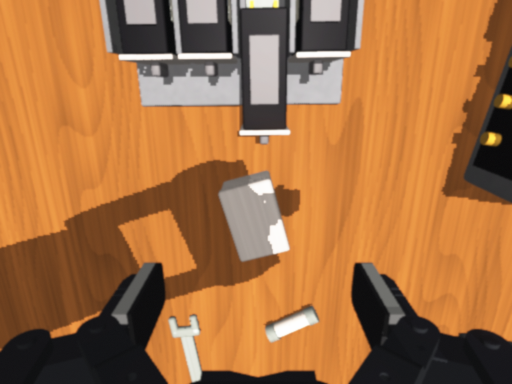

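The wrist view shows the module front plate top edge from (240,132) to (290,132), with its label spanning about (250..280, 35..104). The tin's top corners are near (221,187), (268,172), (289,249) and (241,261).

```bash
python3 - <<'E'
from h import *
T=np.load("w1T.npy"); im=cv2.imread("pics/w1.png")
hsv=cv2.cvtColor(im,cv2.COLOR_BGR2HSV)
def rect(m,x,y,w,h,z,n):
    mm=np.zeros(m.shape,np.uint8); mm[y:y+h,x:x+w]=m[y:y+h,x:x+w]
    mm=cv2.morphologyEx(mm,cv2.MORPH_OPEN,np.ones((3,3)))
    cs,_=cv2.findContours(mm,0,1); c=max(cs,key=cv2.contourArea)[:,0].astype(float)
    r=cv2.minAreaRect((onz("wrist",c,z,T)[:,:2]*1000).astype(np.float32)); print(n,np.round(r[0],1),np.round(r[1],1),round(r[2],2))
g=((hsv[...,1]<45)&(hsv[...,2]>90)).astype(np.uint8)
rect(g,205,165,100,105,.045,'tin(all visible)')
rect(g,245,25,40,85,.087,'label')
rect(g,232,124,65,14,.087,'plate')
print(onz("wrist",[[240,134],[290,134]],.087,T).round(4).tolist(), onz("wrist",[[141,105],[340,103]],.01,T).round(4).tolist())
print('tin top corners',onz("wrist",[[221,192],[268,178],[289,249],[241,261]],.045,T).round(4).tolist())
E
python3 - <<'E'
import cv2
im=cv2.imread('pics/w1.png'); cv2.imwrite('pics/w1c.png',cv2.resize(im[0:270,190:330],None,fx=3,fy=2.2) if 0 else cv2.resize(im[0:200,190:330],None,fx=3,fy=3,interpolation=cv2.INTER_CUBIC))
E
```

```text
tin(all visible) [524.7 160.6] [54.7 90.9] 15.36
label [533.8 302.9] [23.5 50.8] 0.12
plate [534.5 254.4] [40.5  6.6] 0.12
[[0.5142, 0.2535, 0.087], [0.5556, 0.2536, 0.087]] [[0.4088, 0.2715, 0.01], [0.6133, 0.2739, 0.01]]
tin top corners [[0.4919, 0.189, 0.045], [0.5392, 0.2038, 0.045], [0.5627, 0.1247, 0.045], [0.511, 0.1099, 0.045]]
```

View pics/w1c.png

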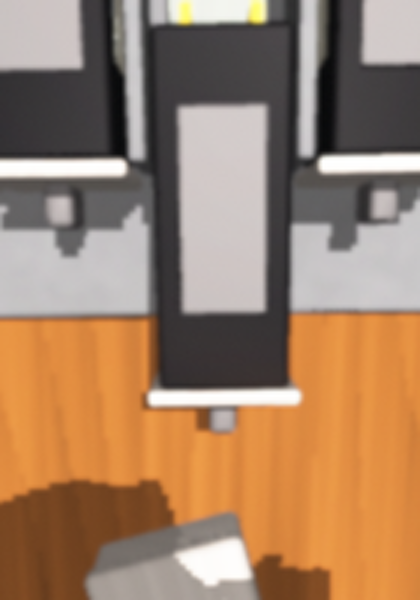

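```bash
python3 - <<'E'
from h import *
O=[180,0,105.6]
env.reach([0.5275,0.157,0.10],O)
env.line_to([0.5275,0.157,0.012],max_speed=0.12)
print(env.state()["wrist_force"].round(1))
env.close(40)
print(env.state()["grip_width"],env.state()["wrist_force"].round(1))
env.line_to([0.5275,0.157,0.20],max_speed=0.15)
st,_=snap("wrist","w2"); print(st["clock"],st["grip_width"],st["wrist_force"].round(2),st["eef_pos"],st["orientation"])
np.save("w2T.npy",wristT(st))
E
```

```text
[-0.5  0.7  0.6]
0.6478209626174789 [-1.8 -0.5  6.3]
5.2 0.6449359736144034 [ 0.32 -0.84 -1.83] [0.52719045 0.15691481 0.19893473] [-1.79912960e+02 -2.54485214e-03  1.05599337e+02]
```

View pics/w2.png

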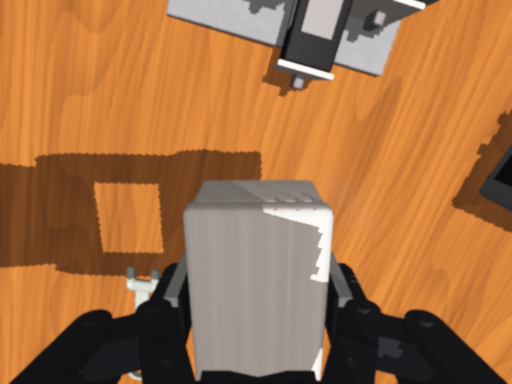

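The tin is held, with its far top edge running from (185,207) to (332,207). From that I get its offset in the grip.

```bash
python3 - <<'E'
from h import *
T=np.load("w2T.npy")
P=onz("wrist",[[186,207],[332,207]],0.199+.033,T)
for uv,z in (([[186,207],[332,207]],.232),([[203,181],[316,181]],.187)):
    P=onz("wrist",uv,z,T); a=np.radians(105.6); x=np.array([np.cos(a),np.sin(a)]);y=np.array([np.sin(a),-np.cos(a)])
    d=P[:,:2]-[0.5272,.1569]; print((d@x*1000).round(1),(d@y*1000).round(1))
# go look above column
env.reach([0.45,-0.27,0.30],[180,0,169.1])
st,_=snap("wrist","w3"); print(st["clock"],st["eef_pos"],st["joint_positions"].round(1)); np.save("w3T.npy",wristT(st))
snap("top","t3")
E
```

```text
[42.1 42.2] [-26.4  25.1]
[38.4 38.4] [-27.7  27.1]
6.9417 [ 0.45022851 -0.26957573  0.2997156 ] [ -33.7  -12.7   94.9    0.    97.8 -112.8]
```

View pics/w3.png

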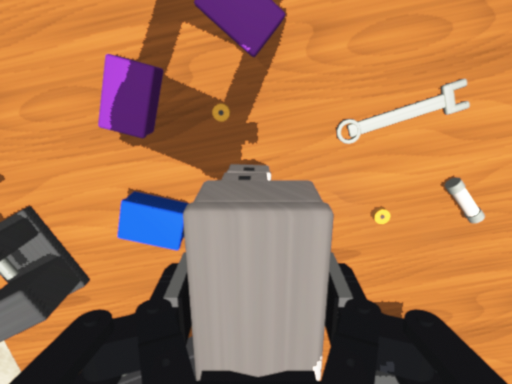

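```bash
python3 - <<'E'
from h import *
O=[180,0,169.0]
env.reach([0.5097,-0.2966,0.16],O)
print(env.state()["wrist_force"].round(2))
env.line_to([0.5097,-0.2966,0.106],max_speed=0.1)
env.hold(0.3)
f0=env.state()["wrist_force"][2]; print(env.state()["eef_pos"],f0)
z=0.106
while z>0.099:
    z-=0.001; env.line_to([0.5097,-0.2966,z],max_speed=0.02)
    s=env.state(); f=s["wrist_force"][2]; print(round(z,4),s["eef_pos"].round(4),f.round(2))
    if f-f0>1.0: break
snap("top","t4");snap("scene","s4"); print(env.state()["clock"])
E
python3 - <<'E'
import cv2
a=cv2.imread('pics/t4.png')[150:230,310:400];b=cv2.imread('pics/s4.png')[230:310,150:240]
cv2.imwrite('pics/p4.png',cv2.resize(cv2.hconcat([a,b]),None,fx=4.4,fy=4.4,interpolation=cv2.INTER_CUBIC))
E
```

```text
[-0.48 -0.07 -1.61]
[ 0.50985388 -0.29669598  0.10645919] -1.8723750624847333
0.105 [ 0.5097 -0.2966  0.1049] -1.29
0.104 [ 0.5097 -0.2966  0.1039] -2.7
0.103 [ 0.5097 -0.2966  0.103 ] -2.83
0.102 [ 0.5099 -0.2967  0.1029] 5.12
9.8
```

View pics/p4.png

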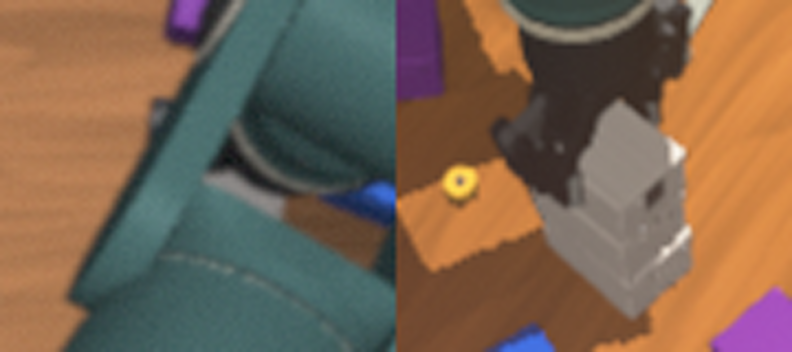

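Contact felt at TCP z about 0.1025, and the tin sits flush on the column in the scene crop. Next I release, back off and check.

```bash
python3 - <<'E'
from h import *
env.release()
env.line_to([0.5097,-0.2966,0.22],max_speed=0.2)
st,_=snap("wrist","w5"); np.save("w5T.npy",wristT(st)); print(st["clock"])
env.reach([0.535,0.15,0.25],[180,0,90])
snap("top","t5");snap("scene","s5"); print(env.state()["clock"])
for cam,f,(x,y,w,h),z in (("top","t5",(330,160,55,60),.135),("scene","s5",(165,225,60,60),.135)):
    im=cv2.imread(f"pics/{f}.png")
    g=cv2.resize(im[y:y+h,x:x+w],None,fx=8,fy=8,interpolation=cv2.INTER_CUBIC)
    cv2.imwrite(f"pics/{f}c.png",g)
    hsv=cv2.cvtColor(g,cv2.COLOR_BGR2HSV)
    m=((hsv[...,1]<40)&(hsv[...,2]>(205 if cam=="top" else 225))).astype(np.uint8)
    m=cv2.morphologyEx(m,cv2.MORPH_OPEN,np.ones((9,9)))
    c=max(cv2.findContours(m,0,1)[0],key=cv2.contourArea)
    P=onz(cam,(c[:,0]+.5)/8-.5+[x,y],z)
    r=cv2.minAreaRect((P[:,:2]*1000).astype(np.float32)); print(cam,np.round(r[0],1),np.round(r[1],1),round(r[2],1))
E
```

```text
10.95
12.9833
top [ 512.9 -296. ] [54.8 82.4] 79.1
scene [ 512.3 -297.4] [53.  81.2] 79.0
```

View pics/s5c.png

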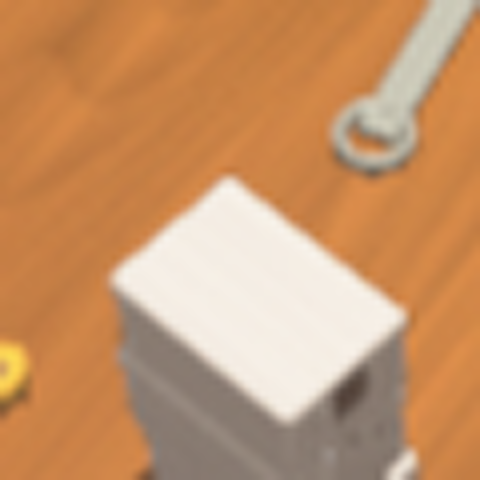

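View pics/w5.png

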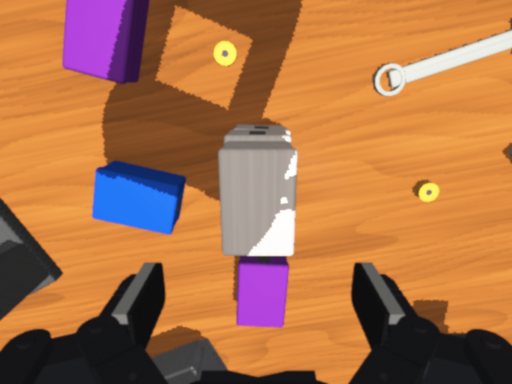

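View pics/t5.png

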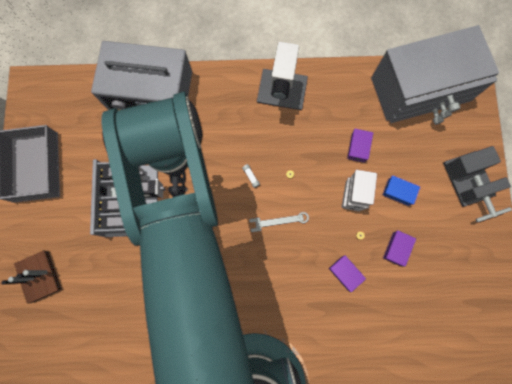

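The tin rests on the column about 3 mm off centre, and the angle matches. Now I grasp the module.

```bash
python3 - <<'E'
from h import *
O=[180,0,90.2]
X,Y=0.5352,0.277
env.reach([X,Y,0.16],O)
env.line_to([X,Y,0.045],max_speed=0.1)
print(env.state()["wrist_force"].round(1))
env.close(70)
s=env.state();print(s["grip_width"],s["wrist_force"].round(1),s["eef_pos"].round(4))
env.line_to([X,Y,0.0465],max_speed=0.03)
print(env.state()["wrist_force"].round(1))
for k in (0.02,0.05,0.1):
    env.line_to([X+k*0.0035,Y-k,0.0465],max_speed=0.06)
    s=env.state();print(k,s["wrist_force"].round(1),s["eef_pos"].round(4),s["clock"])
env.line_to([X+.0004,Y-.1,0.15],max_speed=0.12)
env.hold(0.2)
st,_=snap("wrist","w6"); np.save("w6T.npy",wristT(st)); print(st["clock"],st["wrist_force"].round(1),st["eef_pos"].round(4))
snap("scene","s6"); 
E
python3 - <<'E'
import cv2
b=cv2.imread('pics/s6.png')[90:220,220:370]
cv2.imwrite('pics/s6c.png',cv2.resize(b,None,fx=4.5,fy=4.5,interpolation=cv2.INTER_CUBIC))
E
```

```text
[-0.2  0.1  0.7]
0.4156812869043345 [-1.1 -0.7  4.5] [0.5353 0.277  0.0453]
[ 0.5  0.7 -2.9]
0.02 [ 0.3 -0.3 -3. ] [0.5354 0.2566 0.0466] 16.2
0.05 [-0.4 -0.  -2.6] [0.5355 0.2269 0.0466] 16.85
0.1 [ 0.4 -0.2 -2.6] [0.5356 0.1772 0.0466] 17.8333
19.05 [ 0.4  0.3 -2.4] [0.5354 0.1769 0.1493]
```

View pics/w6.png

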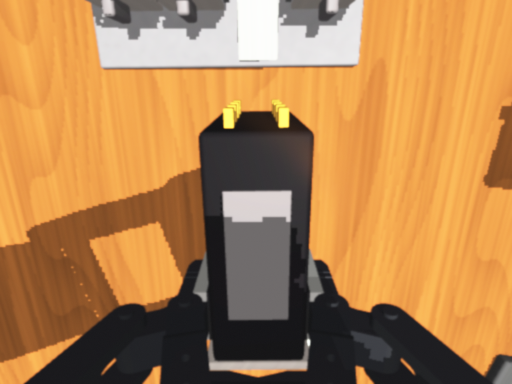

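View pics/s6c.png

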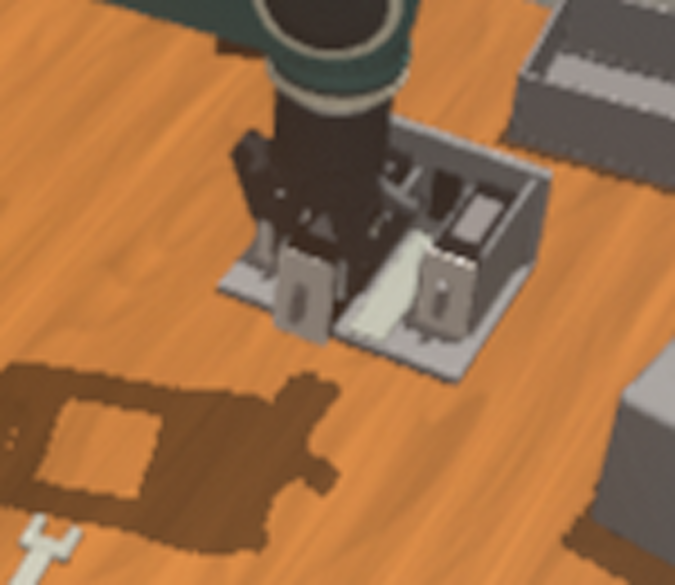

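The module is out and held off the bench, with its brass blades facing up-image at (229,118) and (283,118). Next I work out its offset in the grip and refine the lens position.

```bash
python3 - <<'E'
from h import *
T=np.load("w6T.npy")
zt=.1493-.033+.075
P=onz("wrist",[[222,191],[292,191],[289,320],[228,320]],zt,T); print('label tool-x',((P[:,1]-.1769)*1000).round(1),'y',((P[:,0]-.5354)*1000).round(1))
P=onz("wrist",[[201,135],[313,135]],zt,T); print('box end',((P[:,1]-.1769)*1000).round(1),((P[:,0]-.5354)*1000).round(1))
# housing top centre: triangulate
res=[]
for cam,c2 in (("top",(.8399,-.0995)),("scene",(.8323,-.0945))):
    o=env.camera_params(cam)["world_from_camera"][:3,3]; d=np.array([*c2,.2])-o; res.append((o,d/np.linalg.norm(d)))
A=sum(np.eye(3)-np.outer(d,d) for o,d in res); b=sum((np.eye(3)-np.outer(d,d))@o for o,d in res)
H=np.linalg.solve(A,b); print('housing',H)
a=np.radians(-11.7); d=np.array([np.cos(a),np.sin(a)]); n=np.array([-d[1],d[0]])
g=np.array([.7509,-.0808]); print('glass rel housing along/lat',(g-H[:2])@d,(g-H[:2])@n)
E
```

```text
label tool-x [50.8 50.9  1.   0.8] y [-12.4   9.9  10.7 -11.8]
box end [68.5 68.6] [-18.2  15.5]
housing [ 0.83443822 -0.09958338  0.20823048]
glass rel housing along/lat -0.08561156567887779 0.0014526253319673856
```

```bash
python3 - <<'E'
from h import *
a=np.radians(-11.7); d=np.array([np.cos(a),np.sin(a)])
L=np.array([.751,-.0815]); G=L-.176*d
O=[180,0,-11.7]
B=G-.06*d
env.reach([*B,.1755],O)
print(env.state()["clock"],env.state()["joint_positions"].round(1))
env.line_to([*G,.1755],max_speed=.08)
env.hold(.5)
st,_=snap("wrist","w7"); np.save("w7T.npy",wristT(st)); print(st["clock"],st["wrist_force"].round(1),st["eef_pos"].round(4),st["orientation"].round(2),st["grip_width"])
snap("scene","s7");snap("top","t7")
b=cv2.imread('pics/s7.png')[180:320,240:400]
cv2.imwrite('pics/s7c.png',cv2.resize(b,None,fx=4.2,fy=4.2,interpolation=cv2.INTER_CUBIC))
b=cv2.imread('pics/t7.png')[20:160,220:380]
cv2.imwrite('pics/t7c.png',cv2.resize(b,None,fx=4.2,fy=4.2,interpolation=cv2.INTER_CUBIC))
E
```

```text
20.4083 [ -6.5 -11.7 105.5   0.   86.2  95.1]
21.8083 [ 0.4  0.4 -2.6] [ 0.5786 -0.0458  0.1756] [ 1.80e+02 -1.00e-02 -1.17e+01] 0.4150711372981437
```

View pics/w7.png

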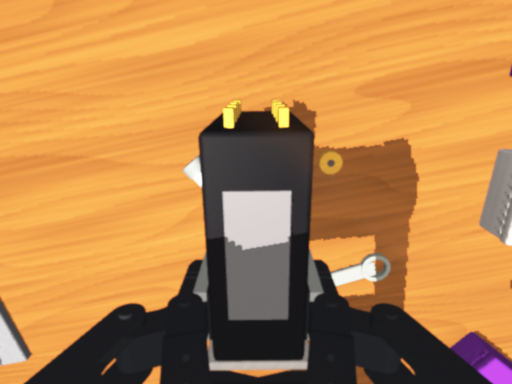

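View pics/s7c.png

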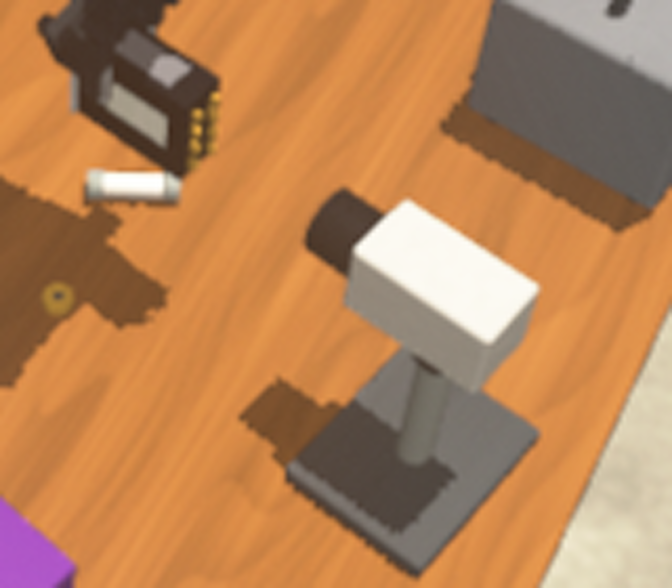

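View pics/t7c.png

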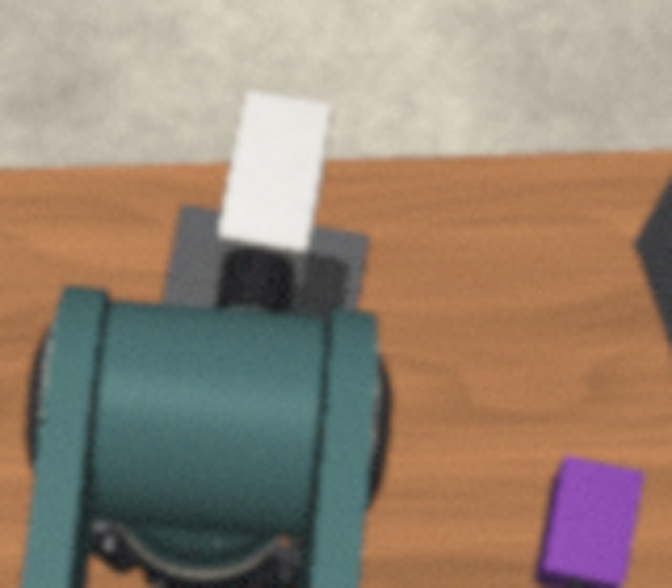

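```bash
python3 - <<'E'
from h import *
a=np.radians(-11.7); d=np.array([np.cos(a),np.sin(a),0]); n=np.array([-d[1],d[0],0])
L=np.array([.751,-.0815,.18]); V=L-.1*d
print('view px crop',(proj("scene",V)-[240,180])*4.2)
t=np.linspace(0,2*np.pi,16,endpoint=False)
rim=L+.023*(np.cos(t)[:,None]*n+np.sin(t)[:,None]*np.array([0,0,1]))
im=cv2.imread('pics/s7c.png')
for p in (proj("scene",rim)-[240,180])*4.2: cv2.circle(im,tuple(int(v) for v in p),2,(0,0,255),-1)
# predicted contact-end rectangle: y+-18, z 142.5..217.5 at view point
for y in(-.018,.018):
  for z in(-.0375,.0375):
    p=((proj("scene",V+y*n+[0,0,z])-[240,180])*4.2)[0]; cv2.circle(im,tuple(int(v) for v in p),3,(255,0,255),-1)
cv2.imwrite('pics/s7o.png',im)
im=cv2.imread('pics/t_cam.png')
for p in (proj("top",rim)-[240,30])*5: cv2.circle(im,tuple(int(v) for v in p),2,(0,0,255),-1)
cv2.imwrite('pics/t7o.png',im)
E
```

```text
view px crop [[202.90447461 132.9180254 ]]
```

View pics/s7o.png

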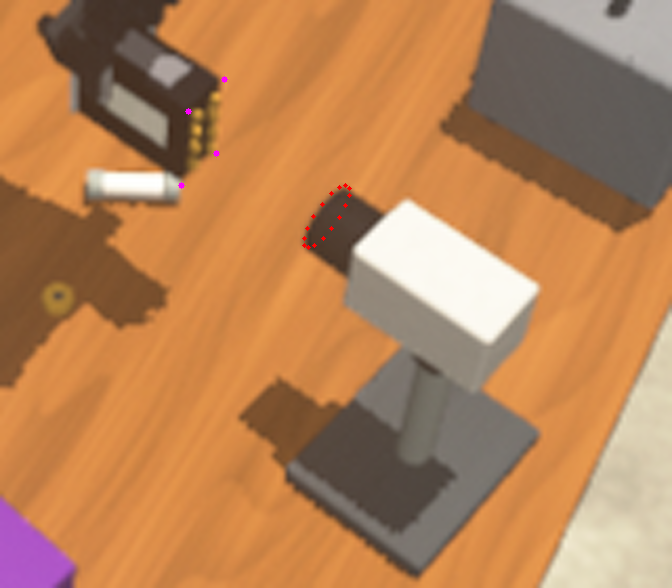

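View pics/t7o.png

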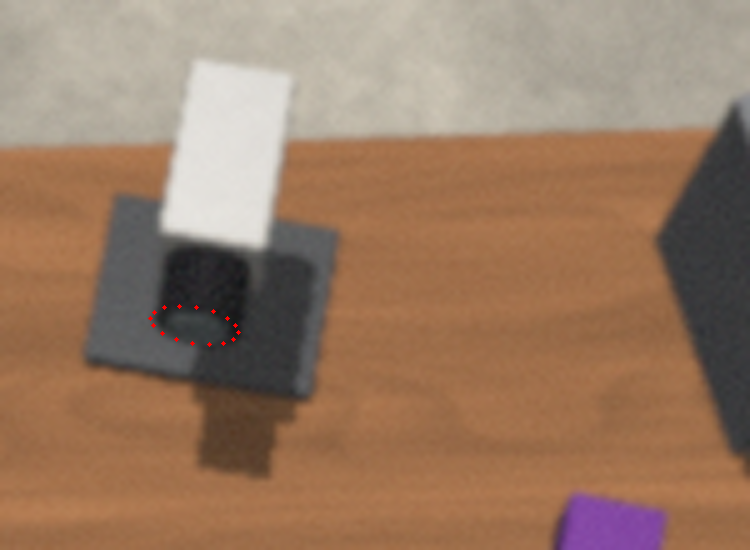

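The predicted lens rim and contact-end corners match both images to within a few millimetres, so I'm handing in.

```bash
python3 - <<'E'
from h import *
s=env.state(); print(s["clock"],s["grip_width"],abs(s["joint_vel"]).max())
print(env.finish_job())
E
```

```text
21.9583 0.4162219385587787 0.07494081895135507
the job is handed in; nothing more can be done
None
```

The tin is on the column, and I handed the job in at 22 s with the module held in front of the inspection camera. The hand-in returns no verdict, so what follows rests on my own checks.

- **Tin:** I gripped it across its short sides, set it on the column and let go. Afterwards both fixed cameras put it about 3 mm off the upper tin's earlier position, with the angle matching to about 0.1°. I did not re-measure the column tins themselves after placing.
- **Module:** I gripped it just behind its front plate at 70 N, drew it straight out of the slot and lifted it with no notable side force. I then turned it to face the lens.
- **Presentation:** In the scene view, the contact end and the lens rim lie within a few millimetres of where I predicted. The arm hid the contact end from the top camera, so its distance and centring there rest on the scene view and my measured offset in the grip.
- **Disagreements:** The top and wrist cameras differed by about 2 mm on the tin and module positions. The lens rim looked 2–3 mm off to one side in the top view. I left both uncorrected because they are well inside the 20 mm allowed.

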